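Run a flask on the touch mixer

TASK

First flip the mixer's toggle switch fully over to on, towards the green dot. Then take the amber round flask with the red stopper out of its cork ring, seat it upright in the mixer's blue sprung ring cradle and press it down until the cradle is at the bottom of its travel; finish while still holding the flask pressed down there, pushing on the flask only and not on the ring or mixer. Leave the other flask, the amber jar and the white bottle where they stand.

Things in the scene. Friction and masses are not known exactly. Their poses are not given: they have to be found in the camera images.
- mixer: White mixer housing fixed to the bench, 160 x 220 x 65 mm (x, y, z). Origin: centre of its underside; at yaw 0 its own x points away from the robot and y to the left. Its flat deck lies at 65 mm. In its own frame the ring cradle stands on the deck at (0, +50) mm and the toggle at (0, -65) mm on a black block 56 x 34 x 10 mm whose top is at 75 mm.
- cradle_mouth (a point): Centre of the blue ring cradle's upper rim (moves down with it; z up, 103 mm above the bench when up). The ring has outer diameter 66 mm, inner diameter 48 mm, height 16 mm, on a coil spring. The flask's bulb sits on its inner edge: the bulb's centre is then 21 mm above this point and the bulb's bottom 11 mm below it.
- cradle (a joint): Downward travel of the ring cradle in m: 0 = up, 0.014 = bottom stop. Spring: 5 N of preload, then 500 N/m, so 12 N at the bottom (flask and ring weigh about 2 N of it). The flask's weight alone does not push it down; let go, it springs up.
- toggle_tip (a point): Centre of the 18 mm red ball on the end of the steel toggle lever (10 mm thick); the ball's centre is 55 mm from the hinge. The hinge runs along the mixer's y axis, at mixer (0, -65, 75) mm. The ball's centre is 123 mm above the bench at both ends of the swing.
- toggle (a joint): Toggle angle in rad: 0 = off, leaning 0.5 rad from upright to the mixer's -x side (towards the robot at yaw 0); 1.0 = on, leaning 0.5 rad to the +x side, where a green dot 6 mm wide marks the deck. Upright at 0.5; top-heavy, so once past upright by 0.2 rad it drops to that end by itself (under 0.5 N at the ball moves it over).
- flask: The flask to be mixed: closed amber glass round-bottom flask, bulb diameter 64 mm, with an upright neck of diameter 22 mm from 59 to 109 mm above the bulb's lowest point and on it a red stopper of diameter 28 mm, up to 123 mm. About 150 g (0.10 to 0.21 kg). Origin: lowest point of the bulb; z along the neck. It stands in a cork ring, bulb bottom 14 mm above the bench.
- flask_bulb (a point): Centre of the flask's bulb, 32 mm above its lowest point, on the axis.
- flask_neck (a point): Point on the flask's axis halfway up the free neck, 87 mm above the bulb's lowest point: a good place to grip. The bulb's top meets the neck about 62 mm above the lowest point, the stopper begins at 109 mm.
- cork_a: Cork ring fixed to the bench, outer diameter 86 mm, inner 48 mm, 25 mm high, in which the amber flask stands. Origin: centre of its underside.
- other_flask: Bystander: clear glass flask of the same shape with a green stopper, in a cork ring of the same kind. Which flask is on which spot changes. Origin: lowest point of the bulb.
- jar: Bystander: amber glass jar with black lid, diameter 84 mm, 110 mm high. Origin: centre of its underside.
- white_bottle: Bystander: white plastic bottle, diameter 60 mm, 140 mm high. Origin: centre of its underside.
Not all that is in view belongs to the job. Leave any purple look-alike of the flask alone.

How it is judged:
On the way, in this order (a step that is already met when the one before it is completed fails the run):
1. the toggle is on while the amber flask is not yet in the cradle (value of joint toggle above 0.85 rad and horizontal distance between flask_bulb and cradle_mouth above 0.04 m), for 0.2 s.
2. the amber flask, upright in the cradle, is pressed down to the bottom of the travel (value of joint toggle above 0.85 rad and value of joint cradle above 0.011 m and horizontal distance between flask_bulb and cradle_mouth below 0.006 m and z of flask_bulb in the frame of cradle_mouth below 0.026 m and angle between flask's own z axis and vertical below 0.25 rad and contact force between flask and mixer above 4 N and contact force between the fingers and flask above 3 N and contact force between each of the arm, the fingers and mixer below 1 N), for 0.3 s.
At the end, for the whole second after the job is handed in: Toggle above 0.85 rad; cradle down over 11 mm; bulb in the ring (within 6 mm of its axis, centre under 26 mm above the rim), flask within 0.25 rad of upright, at rest (under 20 mm/s); fingers bear on flask over 3 N, flask on cradle over 4 N, robot on mixer under 1 N (all of step 2 and linear speed of flask below 0.02 m/s); the arm keeps its last pose, push and grip.
It fails at once if the other flask is shifted by more than 25 mm or tipped by more than 0.4 rad (distance of other_flask from where it was at the start of the episode above 0.025 m or angle between other_flask's own z axis and vertical above 0.4 rad).
It fails at once if the jar or the white bottle is shifted by more than 25 mm or tipped by more than 0.4 rad (distance of any of jar, white_bottle from where it was at the start of the episode above 0.025 m or angle between any of jar, white_bottle's own z axis and vertical above 0.4 rad).
It also fails if it takes over 51 s, if anything falls off the work surface, if the arm or the gripper's body presses on something with over 40 N, if the wrist force passes 120 N, or if a joint passes its speed limit or range.

ROBOT

A 6-joint arm with a two-finger parallel gripper is mounted at the origin on the work surface. World frame = base frame: x ahead of the robot, y to its left, z up, the work surface at z = 0. Lengths are in m, angles in rad, forces in N, time in s.
With the tool pointing down it reaches from about 0.375 to 0.9 m from the base axis. Payload 3.1 kg.
Tool frame: the origin (TCP) lies between the finger pads; the fingertips stand 17 mm ahead of it and the grasp point (between the pads) lies 2 mm behind it; z points along the fingers, y is the line along which they close (so a half turn about z gives the same grasp; the last joint's range is limited). The gripper opens to 85 mm and grips with 20 to 120 N. Pads are 22 mm wide; open, the fingers measure 114 mm over their backs; the gripper's body (76 mm by 85 mm) begins 54 mm behind the grasp point. The pads swing forward as they close: fully open they stand 13 mm farther back than shut.
Start: joints at [-1.488, 0.527, 1.433, -0, 1.181, -0.178], TCP at [0.161, -0.604, 0.248] pointing down, gripper open.
Joint ranges: [-3.08, 3.08], [-0.75, 2.2], [0.22, 2.44], [-1.43, 4.57], [0, 2.65], [-2.85, 2.85]. Speed limits (rad/s): [2.79, 2.79, 3.14, 3.14, 3.14, 3.14].

INTERFACE

Orientations are given as a unit quaternion [w, x, y, z].
In Python, from plant import env, imaging gives the robot as it stands.
- The arm moves only by the tool step_arm, never from a script. Its argument "series" is a list of rows, each an object with "offset": the shift along the tool's x, y, z in cm, a list of three; "delta_rot": the turn, a rotation vector about the tool's x, y, z in rad, a list of three; "gripper": the finger opening in cm, from 0 to 8.54. In form: [{"offset": [dx, dy, dz], "delta_rot": [rx, ry, rz], "gripper": gripper}, ...]. A call has 1 to 8 rows; each row is the pose to reach, as a shift and turn from the pose commanded when the call began, along the tool's axes at that moment; what a row does not reach only later rows make up. A row lasts 1/8 s, in which the tool goes at most 62.5 mm and 10.7 degrees, less where a joint would pass 70% of its speed; a pose out of reach is approached as far as the arm can. A call with a gripper value outside its range is refused whole. The fingers move at their own pace and stop on an object; "newtons" is the grip in N (left out, the last holds). Time passes only in rows, so rows that repeat a pose let the fingers close. It gives the time, the measured TCP pose, the force, the opening and the grip force at its end, in the units of the state.
- env.state(): the state, without advancing time (a new reading comes with each control period).
- imaging.grab_frame(name): name is "scene" or "side" or "wrist"; returns (picture, depth): 420x560x3 uint8, blue, green, red; 420x560 float32, m along the optical axis (not along the pixel's ray), 0 where there is no reading.
- imaging.camera_info(name): a dict with "vfov" (degrees; the focal length in pixels is half the picture's height over the tangent of half this angle, whatever the lens; pixels are square), "cx", "cy" (the principal point, pixels), "origin" and "attitude" of the camera in the world. Camera axes: x right, y down, z forward; pixel columns grow to the right and rows downward; lengths in m; the calibration is good to about 2 mm. A picture is of the moment at which its call begins: read the wrist's pose just before it. camera_info takes no time and is no camera call; for the wrist camera it gives the pose at the moment of the call.
- env.job_done(): hands the job in; it is judged then, once.
The state is a dict: "clock": time; "joint_positions": joint angles; "joint_velocities": joint speeds; "effort": joint torques, N m; "eef_pos": TCP position; "ee_rot": TCP orientation; "contact_force": force on the tool from outside, world axes, zero at the start; "ft_torque": the same for the moment, N m; "width": opening from 0.0 (shut) to 1.0 (fully open); "gripper_force": force on a finger pad.
Only numpy, scipy, OpenCV 4.12 (cv2) and the standard library are available. Lean on these libraries where they do the work, as an engineer would, in place of code of your own. Each camera call takes 0.05 s, during which the arm holds its last target. There are 200 camera calls.

## Working session

There is one attempt and no reset: what is moved stays moved. The work goes in short steps, Python scripts to look and compute and a tool call to move; the robot and the scene stay as the last step left them, time stands still between calls to the robot, and variables do not carry over. Pictures are saved under pics/ and viewed, at most 10 in all, crops included, and the job is handed in when it is done.

Besides the shell and the picture viewer there is one more tool, called after "Call:" as a command line: name --argument value ..., lists and objects as JSON in quotes. step_arm: Moves the arm, as the interface text tells. Its arguments: {"type":"object","properties":{"series":{"type":"array","items":{"type":"object","properties":{"offset":{"type":"array","items":{"type":"number"}},"delta_rot":{"type":"array","items":{"type":"number"}},"gripper":{"type":"number"}}}},"newtons":{"type":"number"}},"required":["series"]}

```bash
mkdir -p pics; ls; cat > h.py <<'E'
import numpy as np,cv2
from scipy.spatial.transform import Rotation as R
from plant import env,imaging
def rot(q):
    q=np.array(q,float)
    return q if q.shape==(3,3) else R.from_quat(q[[1,2,3,0]]).as_matrix()
def cam(n):
    c=imaging.camera_info(n); f=210/np.tan(np.radians(c['vfov'])/2)
    return c,f,np.array(c['origin']),rot(c['attitude'])
def grab(n):
    C=cam(n); p,d=imaging.grab_frame(n); return p,d,C
def cloud(d,C):
    c,f,o,A=C; v,u=np.mgrid[:420,:560]
    P=np.stack([(u-c['cx'])/f*d,(v-c['cy'])/f*d,d],-1)
    return P@A.T+o
def ray(u,v,C):
    c,f,o,A=C; return o,A@np.array([(u-c['cx'])/f,(v-c['cy'])/f,1])
def onz(u,v,z,C):
    o,r=ray(u,v,C); return o+r*(z-o[2])/r[2]
def totool(p):
    s=env.state(); return rot(s['ee_rot']).T@(np.array(p)-s['eef_pos'])*100
E
python3 - <<'E'
from h import *
for n in("scene","side"):
    p,d,C=grab(n); cv2.imwrite(f'pics/{n}.png',p); print(n,C[0])
    np.savez(f'{n}.npz',p=p,d=d)
print(env.state())
E
```

```text
pics
scene {'vfov': 48.489267111297536, 'cx': 276.5575595312364, 'cy': 201.99124952863446, 'origin': array([1.15199751, 0.45946775, 0.7066526 ]), 'attitude': array([-0.20813834,  0.4455046 ,  0.79515302, -0.3548743 ])}
side {'vfov': 48.14424682738486, 'cx': 281.48587667919827, 'cy': 200.38363367384312, 'origin': array([0.38368812, 0.9101987 , 0.89687202]), 'attitude': array([ 0.04596451, -0.09512139,  0.91473809, -0.38999155])}
{'clock': 0.1, 'joint_positions': array([-1.48849752e+00,  5.28383981e-01,  1.43376753e+00, -5.07802847e-06,
        1.18138830e+00, -1.78511874e-01]), 'joint_velocities': array([ 1.34516498e-03, -2.77006833e-03, -3.00715978e-03, -9.68791790e-04,
        7.20991668e-04, -9.10421913e-05]), 'effort': array([-7.26754661e-04, -4.43305135e+01, -1.78586841e+01, -1.88695140e-04,
        3.92073212e-03,  7.07798790e-06]), 'eef_pos': array([ 0.16113452, -0.60324656,  0.24742692]), 'ee_rot': array([-9.72562862e-04,  9.91508671e-01,  1.30036949e-01,  4.44720445e-05]), 'contact_force': array([-0.39243523, -0.11400335, -0.60890547]), 'ft_torque': array([-0.01991757, -0.01834033,  0.02759304]), 'gripper_force': 0.0, 'width': 1.0051360479134819}
```

View pics/scene.png

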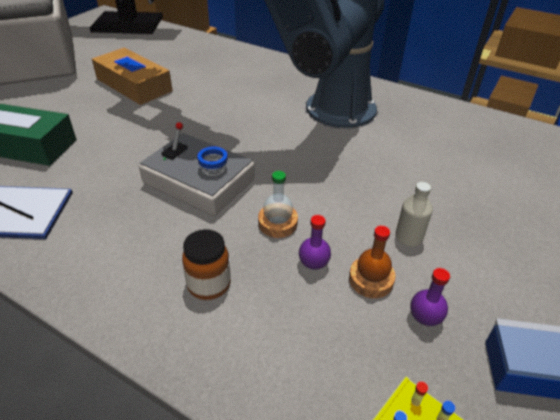

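View pics/side.png

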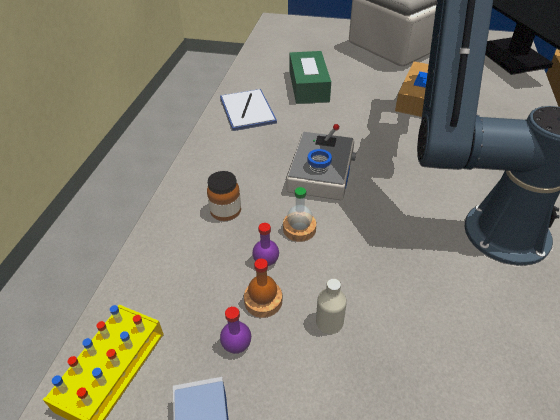

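Scene view: the amber flask has its bulb at (375,265), its red stopper at (381,233), and stands in a cork ring. In the side view it is at (263,290), stopper (261,267). Things that could be mistaken for it are the purple look-alikes at scene (315,250) and (430,305), the clear flask with the green stopper (278,178) and the amber jar (206,265). I choose (375,265). The toggle ball is at scene (179,126) and side (336,127), and the blue ring at scene (212,157) and side (320,158).

```bash
cat > m.py <<'E'
from h import *
S={n:np.load(n+'.npz') for n in("scene","side")}
Cs={n:cam(n) for n in S}
def blob(p,kind,uv,r=25):
    h=cv2.cvtColor(p,cv2.COLOR_BGR2HSV);H,Sa,V=[h[...,i].astype(int) for i in range(3)]
    m={'red':((H<5)|(H>172))&(Sa>190)&(V>90),'blue':(H>105)&(H<128)&(Sa>160)&(V>70),'amber':(H>=3)&(H<14)&(Sa>170),
       'green':(H>50)&(H<75)&(Sa>150),'purple':(H>130)&(H<160)&(Sa>100)}[kind].astype(np.uint8)
    k=np.zeros_like(m);cv2.circle(k,uv,r,1,-1);m*=k
    n,l,st,ce=cv2.connectedComponentsWithStats(m)
    i=1+np.argmax(st[1:,4]); return l==i,st[i],ce[i]
def tri(a,b):
    A=[];B=[]
    for n,(u,v) in(("scene",a),("side",b)):
        o,r=ray(u,v,Cs[n]);r/=np.linalg.norm(r);M=np.eye(3)-np.outer(r,r);A.append(M);B.append(M@o)
    x=np.linalg.solve(sum(A),sum(B));return x,[np.linalg.norm(A[i]@x-B[i]) for i in(0,1)]
if __name__=="__main__":
    np.set_printoptions(precision=4,suppress=True)
    for nm,k,a,b,r in[('stopper','red',(381,233),(261,267),16),('ball','red',(179,126),(336,127),8),('ring','blue',(212,157),(320,158),25),
      ('bulb','amber',(375,265),(263,290),22),('green','green',(278,178),(300,193),15),('purpA','purple',(315,250),(265,252),25),('purpB','purple',(430,305),(235,337),28)]:
        r1=blob(S['scene']['p'],k,a,r);r2=blob(S['side']['p'],k,b,r)
        x,e=tri(r1[2],r2[2]);print(nm,r1[1],r1[2],r2[1],r2[2],x,e)
        for n,q in(('scene',r1),('side',r2)):
            P=cloud(S[n]['d'],Cs[n])[q[0]];print('   depth med',np.median(P,0),'zmax',np.percentile(P[:,2],95))
    for n in S:
        P=cloud(S[n]['d'],Cs[n]).reshape(-1,3)
        b=P[(abs(P[:,2]-.065)<.004)&(np.hypot(*(P[:,:2]-[x0 for x0 in tri(blob(S['scene']['p'],'blue',(212,157))[2],blob(S['side']['p'],'blue',(320,158))[2])[0][:2]]).T)<.22)]
        print(n,'deck',len(b),cv2.minAreaRect((b[:,:2]*1000).astype(np.float32)),np.median(b[:,2]))
    p=S['scene']['p'];cv2.imwrite('pics/crop.png',np.hstack([cv2.resize(p[205:305,325:425],(400,400),interpolation=2),cv2.resize(p[110:210,140:240],(400,400),interpolation=2)]))
E
python3 m.py
```

```text
stopper [375 226  14  15 138] [381.6812 232.2971] [255 259  12  10 101] [260.5941 263.3564] [0.5614 0.3261 0.1337] [np.float64(0.0013165081634628835), np.float64(0.0013165081634628766)]
   depth med [0.5655 0.3282 0.1369] zmax 0.13868590184098914
   depth med [0.5606 0.3266 0.1364] zmax 0.1390635189961994
ball [177 123   5   5  19] [178.8421 125.1579] [334 125   4   3  10] [335.7 126. ] [ 0.4735 -0.203   0.1259] [np.float64(0.0007188677014833119), np.float64(0.0007188677014833222)]
   depth med [ 0.4768 -0.1995  0.1283] zmax 0.13198524878386228
   depth med [ 0.4725 -0.1988  0.1296] zmax 0.13296239484021405
ring [197 146  30  22 375] [211.9253 156.776 ] [308 149  24  18 188] [319.4681 157.4574] [ 0.5011 -0.09    0.0967] [np.float64(0.0004648220527532045), np.float64(0.0004648220527531947)]
   depth med [ 0.5066 -0.0858  0.1016] zmax 0.10497238362609121
   depth med [ 0.4993 -0.0813  0.1019] zmax 0.10526404130435756
bulb [358 244  33  38 788] [374.7005 263.3832] [249 275  28  25 377] [262.4562 287.5544] [0.5605 0.3265 0.051 ] [np.float64(0.001050193892635147), np.float64(0.00105019389
[... 622 characters left out ...]
epth med [0.5948 0.2199 0.0533] zmax 0.09408731327047998
   depth med [0.5755 0.2233 0.0543] zmax 0.09092957718519205
purpB [ 412  283   35   42 1078] [429.4833 305.5325] [221 321  30  32 730] [235.2753 336.3644] [0.5887 0.4432 0.0365] [np.float64(0.00017220646429280526), np.float64(0.00017220646429285695)]
   depth med [0.6038 0.4437 0.0537] zmax 0.09402080818727737
   depth med [0.5825 0.4532 0.0536] zmax 0.09195826214273115
scene deck 3072 ((502.5654296875, -61.36714172363281), (369.48394775390625, 157.5601348876953), 89.0395278930664) 0.0656171604959202
side deck 2048 ((501.7913513183594, -63.12525939941406), (371.8074951171875, 154.96849060058594), 88.94610595703125) 0.06472811235878534
```

View pics/crop.png

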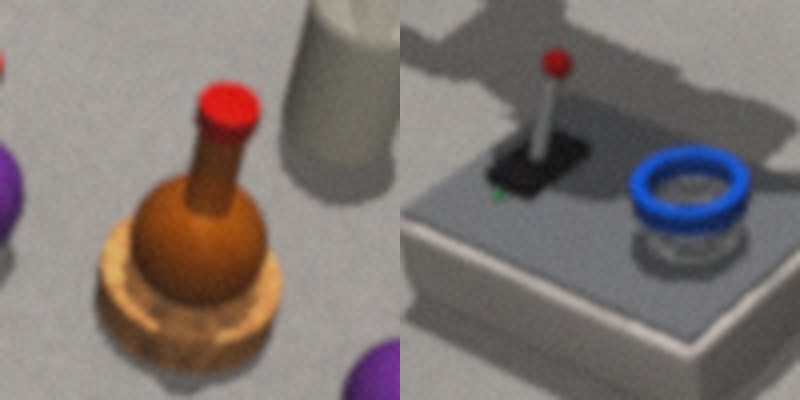

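The crop confirms the choice: an amber bulb with a red stopper in a cork ring (bulb at about scene (375,265)), with no purple. The toggle leans away from the green dot. The heights also agree: stopper centre 0.134, ball 0.126, ring 0.097, and mixer yaw is about -0.01. Toggle first, with closed fingers.

Call:
step_arm --series '[{"offset": [35.8,-31.8,0],"delta_rot": [0,0,0.26],"gripper": 0},{"offset": [35.8,-31.8,0],"delta_rot": [0,0,0.26],"gripper": 0},{"offset": [35.8,-31.8,0],"delta_rot": [0,0,0.26],"gripper": 0},{"offset": [35.8,-31.8,0],"delta_rot": [0,0,0.26],"gripper": 0},{"offset": [35.8,-31.8,0],"delta_rot": [0,0,0.26],"gripper": 0},{"offset": [35.8,-31.8,0],"delta_rot": [0,0,0.26],"gripper": 0},{"offset": [35.8,-31.8,0],"delta_rot": [0,0,0.26],"gripper": 0},{"offset": [35.8,-31.8,4],"delta_rot": [0,0,0.26],"gripper": 0}]' --newtons 30

```text
clock: 1.1
eef_pos: [0.428, -0.2034, 0.2101]
ee_rot: [0.002, 1.0, 0.001, 0.003]
contact_force: [-0.2, -0.3, -0.7]
width: 0.001
gripper_force: 0.0
```

Call:
step_arm --series '[{"offset": [0,0,5],"delta_rot": [0,0,0],"gripper": 0},{"offset": [0,0,8.3],"delta_rot": [0,0,0],"gripper": 0},{"offset": [1,0,8.3],"delta_rot": [0,0,0],"gripper": 0},{"offset": [2.5,0,8.3],"delta_rot": [0,0,0],"gripper": 0},{"offset": [4,0,8.3],"delta_rot": [0,0,0],"gripper": 0},{"offset": [5.5,0,8.3],"delta_rot": [0,0,0],"gripper": 0},{"offset": [7,0,8.3],"delta_rot": [0,0,0],"gripper": 0},{"offset": [7,0,8.3],"delta_rot": [0,0,0],"gripper": 0}]'

```text
clock: 2.1
eef_pos: [0.4968, -0.2045, 0.1257]
ee_rot: [0.001, 1.0, 0.001, 0.001]
contact_force: [-0.1, -0.6, -0.1]
width: 0.004
gripper_force: 0.0
```

Call:
step_arm --series '[{"offset": [-4,0,0],"delta_rot": [0,0,0],"gripper": 0},{"offset": [-4,0,-6],"delta_rot": [0,0,0],"gripper": 0},{"offset": [-4,-3,-12],"delta_rot": [0,0,0],"gripper": 8.5},{"offset": [-4,-7,-18],"delta_rot": [0,0,0],"gripper": 8.5},{"offset": [-7,-11,-20],"delta_rot": [0,0,0],"gripper": 8.5},{"offset": [-9,-11,-20],"delta_rot": [0,0,0],"gripper": 8.5},{"offset": [-9,-11,-20],"delta_rot": [0,0,0],"gripper": 8.5},{"offset": [-9,-11,-20],"delta_rot": [0,0,0],"gripper": 8.5}]'

```text
clock: 3.1
eef_pos: [0.4054, -0.0948, 0.3251]
ee_rot: [0.0, 1.0, -0.0, 0.0]
contact_force: [-0.1, -0.5, 0.3]
width: 0.998
gripper_force: 0.0
```

```bash
cat > look.py <<'E'
from h import *
import sys
np.set_printoptions(precision=4,suppress=True)
p,d,C=grab("wrist");np.savez(sys.argv[1]+'.npz',p=p,d=d,o=C[2],A=C[3]);P=cloud(d,C)
cv2.imwrite(f'pics/{sys.argv[1]}.png',p);print(C[0],env.state()['eef_pos'])
h=cv2.cvtColor(p,cv2.COLOR_BGR2HSV);H,Sa,V=[h[...,i].astype(int) for i in range(3)]
for k,m in(('blue',(H>105)&(H<128)&(Sa>160)&(V>50)),('red',((H<5)|(H>172))&(Sa>170)&(V>60)),('green',(H>50)&(H<75)&(Sa>120)&(V>40))):
    n,l,st,ce=cv2.connectedComponentsWithStats(m.astype(np.uint8))
    for i in range(1,n):
        if st[i,4]>15:
            Q=P[(l==i)&(d>0)];print(k,st[i],ce[i],np.median(Q,0),'z95',np.percentile(Q[:,2],95))
            if k=='blue':
                T=Q[abs(Q[:,2]-.103)<.004]; 
                if len(T)>20:
                    A=np.c_[T[:,:2],np.ones(len(T))]
                    print('  top minmax',np.percentile(T[:,:2],[1,99],axis=0),len(T))
                c=cv2.findContours((l==i).astype(np.uint8),cv2.RETR_EXTERNAL,cv2.CHAIN_APPROX_NONE)[0][0]
                e=cv2.fitEllipse(c);print('  outer ellipse',e,onz(*e[0],.103,C),onz(*e[0],.095,C))
E
python3 look.py w1
```

```text
{'vfov': 71.51205730428485, 'cx': 275.0325637182659, 'cy': 211.27599138310674, 'origin': array([ 0.4796, -0.095 ,  0.4516]), 'attitude': array([-0.1038, -0.6993,  0.6996,  0.1041])} [ 0.4056 -0.0949  0.3249]
blue [ 241   71   58   61 1216] [269.4589 100.1061] [ 0.5048 -0.0891  0.1039] z95 0.10514894351070914
  top minmax [[ 0.4715 -0.1194]
 [ 0.5324 -0.058 ]] 1198
  outer ellipse ((269.4607238769531, 100.94776916503906), (56.314964294433594, 60.10760498046875), 176.88357543945312) [ 0.5028 -0.0886  0.103 ] [ 0.5034 -0.0885  0.095 ]
red [374  67  16  18 225] [381.6     75.3333] [ 0.5251 -0.2021  0.131 ] z95 0.1334077323505216
green [ 72  64  29  30 658] [85.9286 78.4271] [0.5217 0.0921 0.1377] z95 0.13909555002092375
green [364  73   4   5  17] [365.5882  74.8824] [ 0.5343 -0.2037  0.0685] z95 0.06995835911974393
```

Toggle is on: the ball is now at x=0.525, on the green-dot side. Next I move over the flask to measure it close up.

Call:
step_arm --series '[{"offset": [8,-42.1,0],"delta_rot": [0,0,0],"gripper": 5.5},{"offset": [8,-42.1,0],"delta_rot": [0,0,0],"gripper": 5.5},{"offset": [8,-42.1,0],"delta_rot": [0,0,0],"gripper": 5.5},{"offset": [8,-42.1,0],"delta_rot": [0,0,0],"gripper": 5.5},{"offset": [8,-42.1,0],"delta_rot": [0,0,0],"gripper": 5.5},{"offset": [8,-42.1,0],"delta_rot": [0,0,0],"gripper": 5.5},{"offset": [8,-42.1,0],"delta_rot": [0,0,0],"gripper": 5.5},{"offset": [8,-42.1,0],"delta_rot": [0,0,0],"gripper": 5.5}]'

```text
clock: 4.15
eef_pos: [0.4857, 0.3301, 0.3235]
ee_rot: [-0.0, 1.0, 0.002, -0.001]
contact_force: [-0.4, -1.7, -0.5]
width: 0.646
gripper_force: 0.0
```

Call:
step_arm --series '[{"offset": [0,0,0],"delta_rot": [0,0,0],"gripper": 5.5},{"offset": [0,0,0],"delta_rot": [0,0,0],"gripper": 5.5}]'

```text
clock: 4.4
eef_pos: [0.4848, 0.3253, 0.3249]
ee_rot: [0.0, 1.0, -0.001, -0.001]
contact_force: [-0.6, 0.9, -0.1]
width: 0.643
gripper_force: 0.0
```

```bash
python3 look.py w2; python3 - <<'E'
from h import *
z=np.load('scene.npz');P=cloud(z['d'],cam('scene'))
Q=P[(abs(P[...,2]-.085)<.04)&(P[...,0]>.3)&(P[...,0]<.7)&(P[...,1]>.2)&(P[...,1]<.6)]
# white bottle: low saturation
h=cv2.cvtColor(z['p'],cv2.COLOR_BGR2HSV);q=P[185:245,398:432].reshape(-1,3);q=q[q[:,2]>.03];print('bottle',np.percentile(q,[2,50,98],axis=0))
print(env.state()['ee_rot'],env.state()['width'])
E
```

```text
{'vfov': 71.51205730428485, 'cx': 275.0325637182659, 'cy': 211.27599138310674, 'origin': array([0.5591, 0.3252, 0.4513]), 'attitude': array([-0.1045, -0.6988,  0.6999,  0.1043])} [0.4848 0.3253 0.3251]
blue [ 30  34  91 106 945] [ 78.2434 108.8243] [0.5684 0.5784 0.0428] z95 0.0547880381015733
  outer ellipse ((117.94635009765625, 112.92903137207031), (61.70282745361328, 69.29438781738281), 0.0) [0.5694 0.5027 0.103 ] [0.5696 0.5068 0.095 ]
red [151  79  26  27 557] [163.2513  91.9138] [0.5894 0.4414 0.1239] z95 0.12514164589321602
red [368  87  26  27 546] [380.0659  99.7711] [0.5813 0.2145 0.1237] z95 0.12507544760391812
red [261 107  25  27 517] [273.0464 120.1373] [0.5612 0.3271 0.1377] z95 0.13889411070503302
green [477 146  28  25 552] [490.125  157.7246] [0.5223 0.0963 0.1376] z95 0.13887695367015127
bottle [[0.40360469 0.32388159 0.0323819 ]
 [0.42568046 0.35321992 0.08733785]
 [0.43744939 0.37835699 0.14136589]]
[ 2.61477827e-04  9.99999686e-01 -6.61567957e-04 -3.48782066e-04] 0.6431836729914537
```

View pics/w2.png

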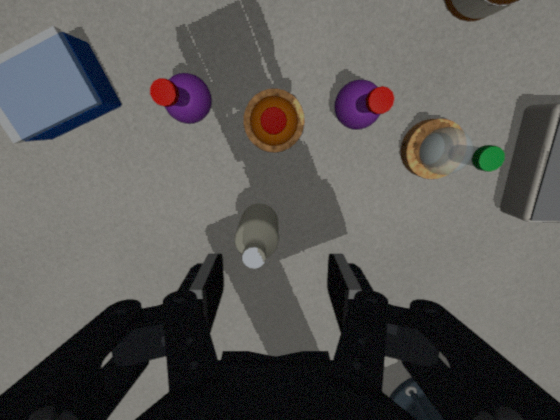

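The wrist view shows the amber flask stopper at (273,120) inside its cork ring, purple look-alikes at (180,98) and (360,103), the bottle at (257,235) and the green-stoppered flask at (455,155). The flask axis is at (0.561, 0.327), and its stopper top is 0.138, as expected. Descending to the neck.

Call:
step_arm --series '[{"offset": [7.6,-0.1,0],"delta_rot": [0,0,0],"gripper": 5.5},{"offset": [7.6,-0.1,3],"delta_rot": [0,0,0],"gripper": 5.5},{"offset": [7.6,-0.1,8],"delta_rot": [0,0,0],"gripper": 5.5},{"offset": [7.6,-0.1,13],"delta_rot": [0,0,0],"gripper": 5.5},{"offset": [7.6,-0.1,17],"delta_rot": [0,0,0],"gripper": 5.5},{"offset": [7.6,-0.1,20],"delta_rot": [0,0,0],"gripper": 5.5},{"offset": [7.6,-0.1,22.6],"delta_rot": [0,0,0],"gripper": 5.5},{"offset": [7.6,-0.1,22.6],"delta_rot": [0,0,0],"gripper": 5.5}]'

```text
clock: 5.45
eef_pos: [0.5594, 0.3261, 0.0975]
ee_rot: [0.001, 1.0, -0.0, -0.002]
contact_force: [0.2, 0.1, 0.9]
width: 0.644
gripper_force: 0.0
```

Call:
step_arm --series '[{"offset": [0,0,0],"delta_rot": [0,0,0],"gripper": 3.0},{"offset": [0,0,0],"delta_rot": [0,0,0],"gripper": 2.5},{"offset": [0,0,0],"delta_rot": [0,0,0],"gripper": 1},{"offset": [0,0,0],"delta_rot": [0,0,0],"gripper": 1},{"offset": [0,0,0],"delta_rot": [0,0,0],"gripper": 1},{"offset": [0,0,0],"delta_rot": [0,0,0],"gripper": 1}]' --newtons 70

```text
clock: 6.2
eef_pos: [0.5618, 0.328, 0.101]
ee_rot: [-0.0, 1.0, 0.001, 0.002]
contact_force: [0.4, -1.3, 6.2]
width: 0.26
gripper_force: 67.9
```

Call:
step_arm --series '[{"offset": [0,0,-2],"delta_rot": [0,0,0],"gripper": 1},{"offset": [0,0,-5],"delta_rot": [0,0,0],"gripper": 1},{"offset": [0,0,-9],"delta_rot": [0,0,0],"gripper": 1},{"offset": [0,0,-14],"delta_rot": [0,0,0],"gripper": 1},{"offset": [0,0,-19],"delta_rot": [0,0,0],"gripper": 1},{"offset": [0,0,-20],"delta_rot": [0,0,0],"gripper": 1},{"offset": [0,0,-20],"delta_rot": [0,0,0],"gripper": 1},{"offset": [0,0,-20],"delta_rot": [0,0,0],"gripper": 1}]'

```text
clock: 7.2
eef_pos: [0.5593, 0.3273, 0.297]
ee_rot: [0.001, 1.0, 0.0, -0.002]
contact_force: [-0.4, 0.1, -2.2]
width: 0.263
gripper_force: 68.6
```

```bash
python3 look.py w3; python3 - <<'E'
from m import *
import numpy as np
np.set_printoptions(precision=4,suppress=True)
print(env.state()['eef_pos'])
T={}
for n in('scene','side'):
    p,d,C=grab(n);np.savez(n+'2.npz',p=p,d=d);P=cloud(d,C);e=env.state()['eef_pos']
    h=cv2.cvtColor(p,cv2.COLOR_BGR2HSV);H,Sa=h[...,0],h[...,1]
    m=(H>=3)&(H<14)&(Sa>150)&(np.hypot(P[...,0]-e[0],P[...,1]-e[1])<.06)&(P[...,2]>.12)
    k,l,st,ce=cv2.connectedComponentsWithStats(m.astype(np.uint8));i=1+np.argmax(st[1:,4])
    # axis through bulb: circle of lower part
    c=cv2.findContours((l==i).astype(np.uint8),0,cv2.CHAIN_APPROX_NONE)[0][0]
    print(n,st[i],ce[i],'depth z',np.percentile(P[l==i],[2,50,98],axis=0))
    (x,y),r=cv2.minEnclosingCircle(c);q=(l==i).astype(np.uint8);D=cv2.distanceTransform(np.pad(q,1),cv2.DIST_L2,5)[1:-1,1:-1]
    v,u=np.unravel_index(D.argmax(),D.shape);print('inscribed',u,v,D.max(),'expected r',32*C[1]/1000/d[v,u]);T[n]=(u,v)
    cv2.imwrite(f'pics/{n}2.png',p[max(0,v-80):v+60,max(0,u-70):u+70])
print('bulb',tri(T['scene'],T['side']))
a,b=[cv2.resize(cv2.imread(f'pics/{n}2.png'),(400,400),interpolation=2) for n in('scene','side')];cv2.imwrite('pics/held.png',np.hstack([a,b]))
E
```

```text
{'vfov': 71.51205730428485, 'cx': 275.0325637182659, 'cy': 211.27599138310674, 'origin': array([0.634 , 0.3274, 0.4231]), 'attitude': array([ 0.1062,  0.6992, -0.6991, -0.1052])} [0.5594 0.3273 0.2968]
blue [  43   95   77   98 1113] [ 87.4025 134.5553] [0.62   0.5644 0.0405] z95 0.05441163344934692
  outer ellipse ((2.5853347778320312, 137.4224853515625), (108.8003158569336, 207.58609008789062), 94.8061294555664) [0.6173 0.6169 0.103 ] [0.6169 0.6242 0.095 ]
red [150 153  27  26 556] [163.277  165.5414] [0.5902 0.4413 0.1238] z95 0.12508941824965875
red [371 161  27  26 544] [383.6507 173.1342] [0.5828 0.2147 0.1237] z95 0.12488876174488966
red [ 241  283   69   74 3826] [274.7912 323.242 ] [0.5633 0.3273 0.3334] z95 0.3343471893615124
green [480 219  31  26 588] [494.852  231.1905] [0.524  0.0965 0.1375] z95 0.1387805324089364
[0.5594 0.3273 0.2968]
scene [ 375  143   39   58 1228] [394.6726 177.057 ] depth z [[0.555  0.3038 0.2322]
 [0.5732 0.3302 0.2607]
 [0.5888 0.3545 0.315 ]]
inscribed 387 185 5.1969 expected r 20.855780589564418
side [244 209  32  32 412] [260.4757 228.983 ] depth z [[0.5285 0.319  0.2429]
 [0.5488 0.3434 0.2584]
 [0.583  0.3562 0.2822]]
inscribed 266 228 4.9968996 expected r 17.360071116840103
bulb (array([0.5502, 0.3139, 0.2283]), [np.float64(0.0025227906907878002), np.float64(0.0025227906907877217)])
```

View pics/held.png

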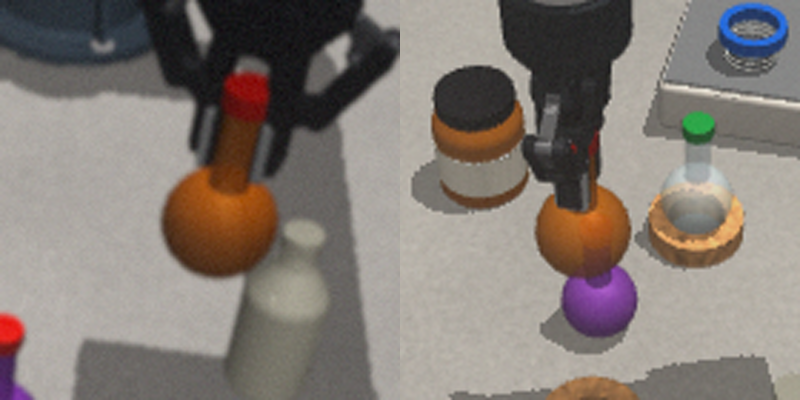

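The flask is held about upright: in the crop its bulb is at (220,220) in the scene half and (583,230) in the side half. A sphere fit on the depth will give the bulb's offset from the TCP.

```bash
cat > bulb.py <<'E'
from h import *
from scipy.optimize import least_squares
np.set_printoptions(precision=4,suppress=True)
def fit(n,p,d,e,zb):
    P=cloud(d,cam(n)); h=cv2.cvtColor(p,cv2.COLOR_BGR2HSV);H,Sa=h[...,0],h[...,1]
    g=np.array([e[0],e[1],e[2]-zb])
    m=(H>=2)&(H<16)&(Sa>120)&(np.linalg.norm(P-g,axis=-1)<.045)&(P[...,2]<g[2]+.026)
    m=cv2.erode(m.astype(np.uint8),np.ones((3,3)))>0
    Q=P[m]; r=least_squares(lambda c:np.linalg.norm(Q-c,axis=1)-.032,g,loss='soft_l1',f_scale=.001)
    return r.x,len(Q),np.sqrt(np.mean(r.fun**2))
E
python3 - <<'E'
from bulb import *
e=env.state()['eef_pos']; Rm=rot(env.state()['ee_rot'])
for n in('scene','side'):
    z=np.load(n+'2.npz');r=fit(n,z['p'],z['d'],e,.055);print(n,r,r[0]-e)
    z=np.load(n+'.npz');r=fit(n,z['p'],z['d'],[.561,.3265,.101],.055);print('  initial',r)
    # ring top from depth, rim annulus
    z=np.load(n+'2.npz');P=cloud(z['d'],cam(n));h=cv2.cvtColor(z['p'],cv2.COLOR_BGR2HSV);m=(h[...,0]>105)&(h[...,0]<128)&(h[...,1]>150)&(np.hypot(P[...,0]-.502,P[...,1]+.089)<.05)
    Q=P[m];T=Q[Q[:,2]>.099]
    c=least_squares(lambda c:np.maximum(0,abs(np.hypot(T[:,0]-c[0],T[:,1]-c[1])-.0285)-.0045),[.502,-.089]).x
    print('  ring',c,len(T),np.percentile(T[:,:2],[1,99],axis=0).mean(0))
    q=m.astype(np.uint8);v,u=np.nonzero(q);cc=cv2.findContours(q,0,1)[0];cc=max(cc,key=cv2.contourArea);E=cv2.fitEllipse(cc)
    print('  ellipse ctr @.097',onz(*E[0],.097,cam(n)))
E
```

```text
scene (array([0.5567, 0.3256, 0.242 ]), 747, np.float64(0.0009784262324575215)) [-0.0031 -0.0019 -0.0552]
  initial (array([0.5613, 0.3269, 0.0431]), 716, np.float64(0.0027521259904372953))
  ring [ 0.5022 -0.0884] 233 [ 0.5046 -0.0874]
  ellipse ctr @.097 [ 0.5027 -0.0884  0.097 ]
side (array([0.5582, 0.325 , 0.2409]), 421, np.float64(0.001176755016874208)) [-0.0016 -0.0025 -0.0563]
  initial (array([0.5614, 0.3265, 0.0433]), 453, np.float64(0.00271777497840146))
  ring [ 0.502  -0.0882] 158 [ 0.5018 -0.0888]
  ellipse ctr @.097 [ 0.5015 -0.0895  0.097 ]
```

Call:
step_arm --series '[{"offset": [-0.5,3,0],"delta_rot": [0,0,0],"gripper": 1},{"offset": [-1,8.5,0],"delta_rot": [0,0,0],"gripper": 1},{"offset": [-2,14.5,0],"delta_rot": [0,0,0],"gripper": 1},{"offset": [-3,20.5,0],"delta_rot": [0,0,0],"gripper": 1},{"offset": [-4,26.5,0],"delta_rot": [0,0,0],"gripper": 1},{"offset": [-5,32.5,0],"delta_rot": [0,0,0],"gripper": 1},{"offset": [-5.5,38,0],"delta_rot": [0,0,0],"gripper": 1},{"offset": [-5.5,41.4,0],"delta_rot": [0,0,0],"gripper": 1}]'

```text
clock: 8.35
eef_pos: [0.5052, -0.0886, 0.2986]
ee_rot: [-0.0, 1.0, -0.001, -0.001]
contact_force: [0.7, 0.7, -1.3]
width: 0.266
gripper_force: 68.7
```

Call:
step_arm --series '[{"offset": [0,0,2],"delta_rot": [0,0,0],"gripper": 1},{"offset": [0,0,5],"delta_rot": [0,0,0],"gripper": 1},{"offset": [0,0,7],"delta_rot": [0,0,0],"gripper": 1},{"offset": [0,0,7],"delta_rot": [0,0,0],"gripper": 1},{"offset": [0,0,7],"delta_rot": [0,0,0],"gripper": 1},{"offset": [0,0,7],"delta_rot": [0,0,0],"gripper": 1},{"offset": [0,0,7],"delta_rot": [0,0,0],"gripper": 1}]'

```text
clock: 9.22
eef_pos: [0.5064, -0.0863, 0.2301]
ee_rot: [0.0, 1.0, 0.0, 0.001]
contact_force: [-0.2, -0.4, -1.0]
width: 0.266
gripper_force: 68.8
```

```bash
cat > chk.py <<'E'
from bulb import *
import sys
s=env.state();e=s['eef_pos'];print(e,s['ee_rot'],s['contact_force'],s['width'])
for n in('scene','side'):
    p,d,C=grab(n);cv2.imwrite(f'pics/{sys.argv[1]}_{n}.png',p);r=fit(n,p,d,e,.0557);print(n,r,'rel tcp',r[0]-e,'rel ring',r[0][:2]-[.502,-.0885])
    P=cloud(d,C);h=cv2.cvtColor(p,cv2.COLOR_BGR2HSV);m=(h[...,0]>105)&(h[...,0]<128)&(h[...,1]>150)&(np.hypot(P[...,0]-.502,P[...,1]+.089)<.05)
    q=m.astype(np.uint8);k,l,st,ce=cv2.connectedComponentsWithStats(q);i=1+np.argmax(st[1:,4]);print(' ring z',np.percentile(P[l==i][:,2],[5,50,95]),st[i],ce[i])
    h=cv2.cvtColor(p,cv2.COLOR_BGR2HSV);m=((h[...,0]<5)|(h[...,0]>172))&(h[...,1]>170)&(np.hypot(P[...,0]-.5,P[...,1]+.203)<.045)&(P[...,2]>.1);print(' ball',np.median(P[m],0) if m.any() else None)
E
python3 chk.py c1
```

```text
[ 0.5064 -0.0863  0.2301] [0.0003 1.     0.0005 0.0008] [-0.2058 -0.399  -1.0419] 0.26554226755298166
scene (array([ 0.5042, -0.0885,  0.1757]), 373, np.float64(0.0013380003299901042)) rel tcp [-0.0022 -0.0022 -0.0544] rel ring [ 0.0022 -0.    ]
 ring z [0.0922 0.101  0.105 ] [198 147  29  21 358] [212.095  156.9665]
 ball [ 0.5291 -0.1996  0.1277]
side (array([ 0.5058, -0.0893,  0.1751]), 237, np.float64(0.001827180606352396)) rel tcp [-0.0006 -0.003  -0.055 ] rel ring [ 0.0038 -0.0008]
 ring z [0.0926 0.1016 0.1047] [308 149  24  18 216] [319.6667 157.8287]
 ball None
```

Call:
step_arm --series '[{"offset": [-0.25,0,1.5],"delta_rot": [0,0,0],"gripper": 1},{"offset": [-0.25,0,3],"delta_rot": [0,0,0],"gripper": 1},{"offset": [-0.25,0,4],"delta_rot": [0,0,0],"gripper": 1},{"offset": [-0.25,0,4.5],"delta_rot": [0,0,0],"gripper": 1},{"offset": [-0.25,0,4.9],"delta_rot": [0,0,0],"gripper": 1},{"offset": [-0.25,0,4.9],"delta_rot": [0,0,0],"gripper": 1},{"offset": [-0.25,0,4.9],"delta_rot": [0,0,0],"gripper": 1}]'

```text
clock: 10.2
eef_pos: [0.5037, -0.0864, 0.1806]
ee_rot: [0.0, 1.0, 0.0, 0.0]
contact_force: [0.3, -0.7, -2.0]
width: 0.262
gripper_force: 68.8
```

Call:
step_arm --series '[{"offset": [0,0,0.2],"delta_rot": [0,0,0],"gripper": 1},{"offset": [0,0,0.4],"delta_rot": [0,0,0],"gripper": 1},{"offset": [0,0,0.5],"delta_rot": [0,0,0],"gripper": 1},{"offset": [0,0,0.5],"delta_rot": [0,0,0],"gripper": 1},{"offset": [0,0,0.5],"delta_rot": [0,0,0],"gripper": 1}]'

```text
clock: 10.82
eef_pos: [0.5038, -0.0865, 0.1756]
ee_rot: [0.0, 1.0, 0.0, 0.0]
contact_force: [-0.8, -1.7, 5.5]
width: 0.267
gripper_force: 68.6
```

```bash
python3 chk.py c2
```

```text
[ 0.5038 -0.0865  0.1756] [0.0003 1.     0.0005 0.0004] [-0.7574 -1.7361  5.4974] 0.26735212614048004
scene (array([ 0.5008, -0.0887,  0.1215]), 338, np.float64(0.0014379962942600497)) rel tcp [-0.003  -0.0022 -0.0541] rel ring [-0.0012 -0.0002]
 ring z [0.0876 0.097  0.101 ] [198 155  29  15 200] [212.46  163.665]
 ball [ 0.5295 -0.1997  0.1279]
side (array([ 0.5019, -0.0897,  0.1206]), 203, np.float64(0.0018645440657854603)) rel tcp [-0.0019 -0.0031 -0.055 ] rel ring [-0.0001 -0.0012]
 ring z [0.0881 0.097  0.1004] [308 156  24  13 119] [319.916  163.3445]
 ball None
```

Seated: the ring is about 4 mm down with small side force. Pressing on to the stop.

Call:
step_arm --series '[{"offset": [0,0,0.2],"delta_rot": [0,0,0],"gripper": 1},{"offset": [0,0,0.4],"delta_rot": [0,0,0],"gripper": 1},{"offset": [0,0,0.6],"delta_rot": [0,0,0],"gripper": 1},{"offset": [0,0,0.8],"delta_rot": [0,0,0],"gripper": 1},{"offset": [0,0,0.9],"delta_rot": [0,0,0],"gripper": 1},{"offset": [0,0,0.9],"delta_rot": [0,0,0],"gripper": 1},{"offset": [0,0,0.9],"delta_rot": [0,0,0],"gripper": 1}]'

```text
clock: 11.8
eef_pos: [0.5041, -0.0866, 0.1671]
ee_rot: [0.0, 1.0, 0.0, 0.001]
contact_force: [-1.5, -2.1, 9.7]
width: 0.265
gripper_force: 68.4
```

Call:
step_arm --series '[{"offset": [0,0,0.1],"delta_rot": [0,0,0],"gripper": 1},{"offset": [0,0,0.2],"delta_rot": [0,0,0],"gripper": 1},{"offset": [0,0,0.2],"delta_rot": [0,0,0],"gripper": 1},{"offset": [0,0,0.2],"delta_rot": [0,0,0],"gripper": 1}]'

```text
clock: 12.3
eef_pos: [0.5042, -0.0867, 0.1652]
ee_rot: [0.001, 1.0, 0.0, 0.001]
contact_force: [-1.3, -2.2, 10.1]
width: 0.265
gripper_force: 68.5
```

```bash
python3 chk.py c3; python3 -c "
import cv2,numpy as np
a=cv2.imread('pics/c3_scene.png')[80:200,150:270];b=cv2.imread('pics/c3_side.png')[80:200,260:380]
cv2.imwrite('pics/c3.png',np.hstack([cv2.resize(x,(400,400),interpolation=2) for x in(a,b)]))"
```

```text
[ 0.5042 -0.0867  0.1652] [0.0006 1.     0.0005 0.0009] [-1.2535 -2.2347 10.1012] 0.2651253066236153
scene (array([ 0.5013, -0.089 ,  0.1112]), 299, np.float64(0.0014634784549273931)) rel tcp [-0.0029 -0.0023 -0.054 ] rel ring [-0.0007 -0.0005]
 ring z [0.0776 0.0873 0.091 ] [199 158  28  15 195] [213.0308 167.1436]
 ball [ 0.5286 -0.1996  0.1278]
side (array([ 0.5026, -0.0895,  0.1101]), 201, np.float64(0.0020135047061310557)) rel tcp [-0.0016 -0.0028 -0.0551] rel ring [ 0.0006 -0.001 ]
 ring z [0.0787 0.0869 0.0905] [308 159  23  13 121] [319.4628 166.2645]
 ball None
```

View pics/c3.png

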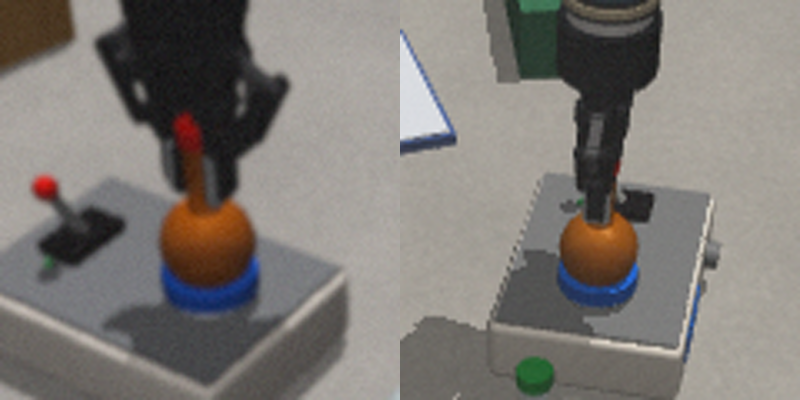

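The ring (crop (210,285) and (597,285)) is pressed near the deck with the bulb centred in it, and the toggle leans over the green dot. The rim is about 14 mm down. One more small push will make sure of the stop.

Call:
step_arm --series '[{"offset": [0,0,0.1],"delta_rot": [0,0,0],"gripper": 1},{"offset": [0,0,0.1],"delta_rot": [0,0,0],"gripper": 1},{"offset": [0,0,0.2],"delta_rot": [0,0,0],"gripper": 1},{"offset": [0,0,0.2],"delta_rot": [0,0,0],"gripper": 1},{"offset": [0,0,0.2],"delta_rot": [0,0,0],"gripper": 1},{"offset": [0,0,0.2],"delta_rot": [0,0,0],"gripper": 1}]'

```text
clock: 13.15
eef_pos: [0.5049, -0.0871, 0.1646]
ee_rot: [0.001, 1.0, 0.001, 0.002]
contact_force: [-2.6, -2.2, 18.3]
width: 0.265
gripper_force: 68.3
```

Force jumped to 18 N with hardly any more travel, so the cradle is on its stop. Handing in.

```bash
python3 -c "
from plant import env
print(env.job_done())"
```

```text
the job is handed in; nothing more can be done
None
```

The job is handed in (no verdict returned): the toggle is on, and the arm is holding the amber flask upright in the cradle, pressed to the bottom stop with about 18 N, after 13 s of the allowed 51 s.

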